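# Unclip the warming rack and hold the toaster lever down

### The job

Two frozen waffles are waiting in the toaster, but its warming rack is still clipped on top: pull the rack up off its spring clips and set it down gently, standing on its feet on the bare tray, clear of the toaster. Then press the toaster's lever all the way down, past the first two clicks to the third at the bottom, and keep it pressed: it springs up as soon as it is let go, and I still have to switch on the wall socket, so finish while holding it down. Do not lower the lever before the rack is off, and leave the defrost switch and the other things on the tray as they are.

Things in the scene. Friction and masses are not known exactly. Their poses are not given: they have to be found in the camera images.
- toaster: Matte white two-slot toaster, fixed, 170 (its x) x 280 (its y) x 165 mm high. Origin at the centre of its underside, z up. Its -y end carries the black lever, a browning dial and the defrost toggle. On the deck: two grey clip housings (44 x 22, 14 mm high) at y = +-117 mm, and two waffles that stick 18 mm out of the slots, under the rack, and sink with the lever.
- lever (a joint): Travel of the toaster's lever, straight down (m): 0 at the top (start), 0.048 at the bottom stop. A spring lifts it with 4.5 N at the top, 7.5 N at the bottom. Three clicks add about 3 N each, with crests at 0.009, 0.023 and 0.037; the notches behind them lie at 0.016, 0.030 and, the third, 0.042 to 0.048. No notch keeps the lever down by itself.
- lever_top (a point): Middle of the upper face of the lever's black paddle, where one presses. Paddle 46 mm wide (toaster's x), 30 mm deep (toaster's y), 14 mm thick, its middle 23 mm out from the toaster's end wall. This face is 154 mm above the tray at the top of the travel, 106 mm at the bottom stop. Axes as the toaster's.
- rack: Loose warming rack of chromed wire, 0.3 kg, 106 (its x) x 186 (its y) x 80 mm high, snapped under two spring clips on the toaster's deck, axes then as the toaster's. Origin mid-underside, level with its feet: two 6 mm wires, 100 mm long along x at y = +-90 mm, on which it stands. Clipped on, the origin is 165 mm above the tray. A straight upward pull of 15 to 20 N frees it within 5 mm.
- rack_grip (a point): Centre of the rack's black grip bar, 72 mm above its feet: 16 mm wide (rack's x), 76 mm long (rack's y), 16 mm high, with 16 mm free below it over the rack's wires. On the toaster it is 237 mm above the tray. Axes as the rack's.
- defrost_tip (a point): Tip of the small steel defrost toggle on the toaster's lever end, 42 mm to the +x side of the lever and 40 mm above the tray; it points out and slightly down (on) and is to stay so.
- jar: Closed glass jar of apricot preserve, 72 mm across, 100 mm high, 0.45 kg. Origin at the centre of its underside.
- sugar_tin: Round steel sugar tin, 93 mm across, 127 mm high over its knob. Origin at the centre of its underside.
- jam_lid: Pink silicone jam jar lid lying flat, 82 mm across, 15 mm high, with a pull tab that reaches 53 mm from its centre along its x. Origin at the centre of its underside.
- plate: Green melamine side plate, 180 mm across, 18 mm high. Origin at the centre of its underside.
- mug: Grey-blue mug, 80 mm across, 92 mm high, handle on its +y side reaching about 75 mm from its axis. Origin at the centre of its underside.
- pepper: Dark wooden pepper mill, 44 mm across, 88 mm high. Origin at the centre of its underside. (Also on the tray, fixed: kettle, bread bin, canisters, crock, fruit bowl and egg rack along the rims; between 0.42 m left and right of the robot's centre line and nearer than 0.75 m none of them stands.)

How it is judged:
By the outcome, as a careful person would: the job done as asked, in the order asked, and still so for the second after the job is handed in, while the arm keeps its last pose, push and grip.
It also fails if it takes over 56 s, if anything falls off the work surface, if the arm or the gripper's body presses on something with over 40 N, if the wrist force passes 120 N, or if a joint passes its speed limit or range.

### The arm

A 6-joint arm with a two-finger parallel gripper is mounted at the origin on the work surface. World frame = base frame: x ahead of the robot, y to its left, z up, the work surface at z = 0. Lengths are in mm, angles in rad, forces in N, time in s.
With the tool pointing down it reaches from about 275 to 750 mm from the base axis. Payload 10.2 kg.
Tool frame: the origin (TCP) lies on the mounting face of the last link; the fingertips stand 166 mm ahead of it and the grasp point (between the pads) lies 147 mm ahead of it; z points along the fingers, y is the direction in which the jaws open and shut (so a half turn about z gives the same grasp; the last joint's range is limited). The gripper opens to 88 mm and grips with 3 to 60 N. Pads are 18 mm wide; open, the fingers measure 123 mm over their backs; the gripper's body (75 mm by 187 mm) begins 45 mm behind the grasp point.
Start: joints at [-1.461, 0.313, 1.498, -0, 1.331, -0.223], TCP at [171.5, -496.206, 404.72] pointing down, gripper open.
Joint ranges: [-2.94, 2.94], [-0.97, 2.17], [0.19, 2.56], [-1.23, 4.37], [0.02, 3.11], [-2.88, 2.88]. Speed limits (rad/s): [2.39, 2.39, 3.01, 3.14, 3.14, 3.14].

### API

Orientations are given as a unit quaternion [x, y, z, w].
In Python, from rig import env, optics, nets gives the robot as it stands. The module is installed in compiled form; this text tells all that it offers.
- The arm moves only by the shell command python3 -m handwheel 'ROWS' [FORCE]. ROWS is JSON, a list of rows, each a list of 5 numbers: the shift along the tool's x, y, z in units of 30 mm (1.0 is 30 mm), then the turn about the tool's z in units of 8 degrees (1.0 is 8 degrees), then the closure, from 0 (fully open) to 1 (shut). A call has 1 to 20 rows; each row shifts and turns the commanded pose from where the row before left it, along the tool's axes as they then stand; what a row does not reach is not made up. A row lasts 1/10 s, in which the tool goes at most 50 mm and 8.59 degrees, less where a joint would pass 70% of its speed; a pose out of reach is approached as far as the arm can. A call is refused whole if a number of a shift passes 1 or a number of a turn 1, either way. A call with a gripper value outside its range is refused whole. The fingers move at their own pace and stop on an object; FORCE is the grip in N (left out, the last holds). Time passes only in rows, so rows that do not move let the fingers close. It gives the time, the measured TCP pose, the force and the opening at its end, in the units of the state.
- env.get_state(): the state, without advancing time (a new reading comes with each control period).
- optics.capture(name): name is "scene" or "side" or "wrist"; returns a dict with "pixels" (420x560x3 uint8, red, green, blue), "mtx" (3x3 intrinsics, pixels), "R" (3x3) and "t" (3): a world point X has camera coordinates R X + t. Camera axes: x right, y down, z forward; pixel columns grow to the right and rows downward; lengths in mm; the calibration is good to about 2 mm. The wrist camera is an equidistant fisheye: a pixel r from the principal point sees the ray r / f radians off the axis. A picture is of the moment at which its call begins. There is no depth.
- env.finish_job(): hands the job in, once; it reports no verdict.
Trained networks look in a picture, given as the dict that the camera call returned (one of the last four; its "shot" number tells which), for a name from the list of things; names that differ only in an ending like _2 or _b are one class to them, and where a whole thing is asked for, a point or a joint stands for the part that bears it (a point fixed in the world has none). Each returns a list of dicts, best first, with "score" (0 to 1); they miss things now and then, are a little off and sometimes report something else, mostly with a low value. They report only what shows in the picture. A call takes as long as a camera call.
- nets.find_in(picture, label): "location" ([x, y, z] in mm, in world coordinates, good to about 4 mm: the middle of the surface that is visible of it).
- nets.trace(picture, label): "pixels" (420x560 bool, what is visible of it).
The state is a dict: "time": time; "q": joint angles; "joint_velocities": joint speeds; "joint_torque": joint torques, N m; "tool_pos": TCP position; "tool_rot": TCP orientation; "contact_force": force on the tool from outside, world axes, zero at the start; "wrist_torque": the same for the moment, N m; "opening": opening from 0.0 (shut) to 1.0 (fully open).
Only numpy, scipy, OpenCV 4.12 (cv2) and the standard library are available. Lean on these libraries where they do the work, as an engineer would, in place of code of your own. Each camera call takes 0.05 s, during which the arm holds its last target. There are 200 camera calls.

## Working session

There is one attempt and no reset: what is moved stays moved. The work goes in short steps, Python scripts to look and compute and a shell command to move; the robot and the scene stay as the last step left them, time stands still between calls to the robot, and variables do not carry over. Pictures are saved under pics/ and viewed, about 8 in all and at most 12, crops included, and the job is handed in when it is done.

```bash
mkdir -p pics; cat > h.py <<'E'
from rig import env, optics, nets
import numpy as np, cv2
def ray(p,u,v):
    d=np.linalg.inv(p["mtx"])@[u,v,1]; R=np.array(p["R"]); c=-R.T@np.array(p["t"]); return c,R.T@d
def atz(p,u,v,z):
    c,d=ray(p,u,v); return c+d*(z-c[2])/d[2]
def proj(p,X):
    x=np.array(p["R"])@np.array(X)+np.array(p["t"]); x=np.array(p["mtx"])@x; return x[:2]/x[2]
def save(p,n): cv2.imwrite("pics/"+n,np.ascontiguousarray(p["pixels"][:,:,::-1]))
E
python3 - <<'E'
from h import *
np.set_printoptions(precision=1,suppress=True)
s=env.get_state();print(s)
P={n:optics.capture(n) for n in("scene","side")}
save(P["scene"],"a.png");save(P["side"],"b.png")
im=np.hstack([P["scene"]["pixels"],P["side"]["pixels"]])[:,:,::-1]
for n,p in P.items():
  print(n,ray(p,280,210))
  for l in["toaster","lever_top","rack","rack_grip","defrost_tip","jar","sugar_tin","jam_lid","plate","mug","pepper"]:
    print(l,[(np.array(r["location"]),round(r["score"],2)) for r in nets.find_in(p,l)[:2]])
E
```

```text
{'time': 0.0, 'q': array([-1.5,  0.3,  1.5, -0. ,  1.3, -0.2]), 'joint_velocities': array([ 0., -0., -0.,  0.,  0.,  0.]), 'joint_torque': array([ -0. , -40.2, -25.2,   0.1,   0. ,  -0. ]), 'tool_pos': array([ 171.5, -496.2,  404.2]), 'tool_rot': array([ 1. ,  0.2,  0. , -0. ]), 'contact_force': array([-0.4, -0.3,  0.3]), 'wrist_torque': array([-0.,  0.,  0.]), 'opening': 1.002749770750866}
scene (array([1125. , -174.7, 1005.2]), array([-0.5,  0.2, -0.8]))
toaster [(array([581.2,  81.3, 166. ]), 0.95)]
lever_top [(array([541.3,  82.1, 167.3]), 0.93), (array([ 760.4, -102.4,   13. ]), 0.27)]
rack [(array([779.1,   5. ,  98.1]), 0.75), (array([527.9, 103.7, 219.2]), 0.69)]
rack_grip [(array([523.9, 102.6, 215.9]), 0.97)]
defrost_tip []
jar [(array([778.2,   4. , 100.3]), 0.87)]
sugar_tin [(array([793.3, 123.7, 116.3]), 0.89)]
jam_lid [(array([ 760.7, -104.6,   16.5]), 0.94)]
plate [(array([ 680.3, -288.4,   12.8]), 0.64)]
mug [(array([442.9, 397.2,  56.6]), 0.61)]
pepper [(array([ 412.4, -246.4,   58.1]), 0.65), (array([793.5, 129.6, 115.8]), 0.45)]
side (array([ 467.5, -790.3, 1147.6]), array([ 0.1,  0.6, -0.8]))
toaster [(array([519.7,  10.9, 163.2]), 0.87)]
lever_top [(array([523.1,  64.7, 176.1]), 0.86)]
rack [(array([528.2,  88.9, 209. ]), 0.79)]
rack_grip [(array([524.7,  84.5, 209.5]), 0.68), (array([429.7, 381. ,  63.8]), 0.55)]
defrost_tip [(array([524.6,  87.9, 207.1]), 0.55)]
jar [(array([757.4, -16.6,  79.6]), 0.97)]
sugar_tin [(array([770.4, 110.4, 108.9]), 0.91), (array([523.9,  86. , 211.4]), 0.58)]
jam_lid [(array([ 757.6, -116.7,   14.5]), 0.84)]
plate [(array([ 684.8, -288.2,    9.6]), 0.94)]
mug [(array([430.7, 383.1,  66.1]), 0.69)]
pepper [(array([ 402.3, -257.2,   68.8]), 0.57)]
```

View pics/a.png

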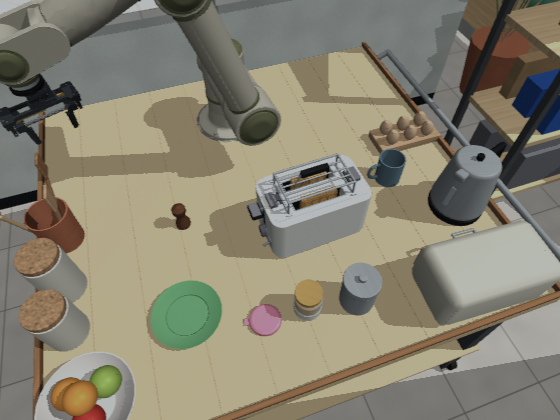

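View pics/b.png

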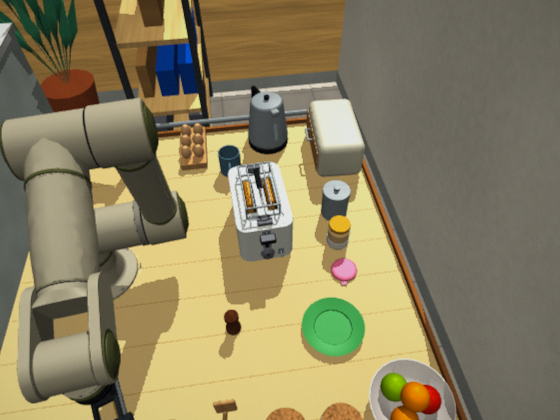

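Scene: toaster near (313,205), lever paddle (257,210), a black bar at about (315,169). Side: lever (268,240), dark bar about (258,177). I'll zoom in on both.

```bash
python3 - <<'E'
import cv2,numpy as np
a=cv2.imread("pics/a.png")[145:260,235:385];b=cv2.imread("pics/b.png")[155:270,205:355]
f=lambda i:cv2.resize(i,(800,613),interpolation=cv2.INTER_CUBIC)
s=np.vstack([cv2.resize(i,None,fx=2.6,fy=2.6,interpolation=cv2.INTER_CUBIC) for i in(a,b)])
cv2.imwrite("pics/c.png",np.hstack([cv2.resize(i,(400,307*1),interpolation=cv2.INTER_CUBIC) for i in(a,b)]))
E
```

```text
(no output)
```

View pics/c.png

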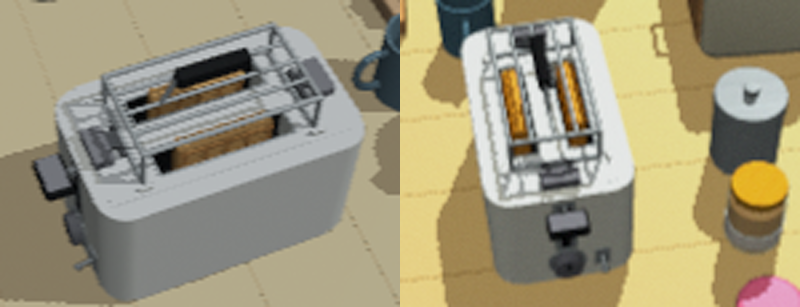

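Grip bar: scene ends (301,174)–(329,167), side ends (254,169)–(261,187). Paddle top is at side (268,236), scene (255,208). Clip housings show at both ends of the rack. The grip bar is off-centre along the rack.

```bash
python3 - <<'E'
from h import *
np.set_printoptions(precision=1,suppress=True)
S=optics.capture("scene");D=optics.capture("side")
for u in[(301,174.2),(328.7,166.7),(314.5,170.5)]:print("gs",atz(S,*u,239))
for u in[(253.7,169.2),(261.3,187),(257.5,178)]:print("gd",atz(D,*u,239))
print("lever",atz(D,268.4,235.5,154),atz(S,254,208,154))
# toaster deck outline fit: masks vs. projected box silhouette (pose x,y,yaw)
from scipy.optimize import minimize
M={}
for n,p in(("s",S),("d",D)):
  r=nets.trace(p,"toaster")[0];M[n]=(p,np.array(r["pixels"]));print(n,r["score"],M[n][1].sum())
  k=nets.trace(p,"rack_grip");print("grip",[(round(x["score"],2),np.argwhere(x["pixels"]).mean(0)[::-1],x["pixels"].sum()) for x in k[:1]])
  k=nets.trace(p,"lever_top");print("lev",[(round(x["score"],2),np.argwhere(x["pixels"]).mean(0)[::-1],x["pixels"].sum()) for x in k[:1]])
def pts(x,y,a,z0=0,r=30):
  o=[]
  for sx in(-1,1):
    for sy in(-1,1):
      for t in np.linspace(0,np.pi/2,5):
        lx=sx*(85-r+r*np.cos(t));ly=sy*(140-r+r*np.sin(t))
        for z in(z0,155):o.append([lx,ly,z])
        o.append([lx-sx*6*np.cos(t),ly-sy*6*np.sin(t),165])
  # local
  o=np.array(o);c,s=np.cos(a),np.sin(a)
  return np.c_[x+c*o[:,0]-s*o[:,1],y+s*o[:,0]+c*o[:,1],o[:,2]]
def cost(v):
  t=0
  for p,m in M.values():
    uv=np.array([proj(p,X) for X in pts(v[0],v[1],v[2]/50)])
    h=cv2.convexHull((uv*8).astype(np.int32))
    q=np.zeros(m.shape,np.uint8);cv2.fillConvexPoly(q,h,1,shift=3);t+=(q.astype(bool)^m).sum()
  return t
best=min((minimize(cost,[540,100,50*a],method="Nelder-Mead",options=dict(initial_simplex=[[540,100,50*a],[560,100,50*a],[540,120,50*a],[540,100,50*a+5]])) for a in(-.2,-.1,0,.1,.2)),key=lambda r:r.fun)
print(best.x,best.fun,"yaw",best.x[2]/50)
E
```

```text
gs [525.5  70.5 239. ]
gs [525.3 144.  239. ]
gs [525.3 106.1 239. ]
gd [514.1 142.9 239. ]
gd [528.3  65.6 239. ]
gd [521.4 103.9 239. ]
lever [531.9 -50.  154. ] [525.5 -55.6 154. ]Traceback (most recent call last):
  File "<stdin>", line 11, in <module>
IndexError: list index out of range
```

```bash
cat > fit.py <<'E'
from h import *
np.set_printoptions(precision=1,suppress=True)
from scipy.optimize import minimize
M={}
for n in("scene","side"):
  for l in("toaster","rack","rack_grip","lever_top"):
    p=optics.capture(n);k=nets.trace(p,l)
    if not k: print(n,l,"none");continue
    m=np.array(k[0]["pixels"]);print(n,l,round(k[0]["score"],2),np.argwhere(m).mean(0)[::-1],m.sum(),np.argwhere(m).min(0)[::-1],np.argwhere(m).max(0)[::-1])
    if l=="toaster":M[n]=(p,m)
    if l=="rack_grip":print(atz(p,*np.argwhere(m).mean(0)[::-1],240))
    if l=="lever_top":print(atz(p,*np.argwhere(m).mean(0)[::-1],150))
r=30
def pts(x,y,a):
  o=[]
  for sx in(-1,1):
    for sy in(-1,1):
      for t in np.linspace(0,np.pi/2,5):
        lx=sx*(85-r+r*np.cos(t));ly=sy*(140-r+r*np.sin(t))
        for z in(0,157):o.append([lx,ly,z])
        o.append([lx-sx*6*np.cos(t),ly-sy*6*np.sin(t),165])
  o=np.array(o);c,s=np.cos(a),np.sin(a)
  return np.c_[x+c*o[:,0]-s*o[:,1],y+s*o[:,0]+c*o[:,1],o[:,2]]
def cost(v):
  t=0
  for p,m in M.values():
    k=cv2.morphologyEx(m.astype(np.uint8),cv2.MORPH_CLOSE,np.ones((9,9)))
    uv=np.array([proj(p,X) for X in pts(v[0],v[1],v[2]/50)])
    h=cv2.convexHull((uv*8).astype(np.int32))
    q=np.zeros(m.shape,np.uint8);cv2.fillConvexPoly(q,h,1,shift=3);t+=(q^k).sum()
  return t
for a in(-.1,0,.15):
  b=minimize(cost,[530,100,50*a],method="Nelder-Mead",options=dict(initial_simplex=[[530,100,50*a],[550,100,50*a],[530,120,50*a],[530,100,50*a+6]]))
  print(b.x,b.fun,"yaw",np.round(b.x[2]/50,3))
x=b.x
for n,(p,m) in M.items():
  im=np.ascontiguousarray(p["pixels"][:,:,::-1])
  uv=np.array([proj(p,X) for X in pts(x[0],x[1],x[2]/50)]);cv2.polylines(im,[cv2.convexHull((uv*8).astype(np.int32))],True,(0,0,255),1,shift=3)
  u=proj(p,pts(x[0],x[1],x[2]/50).mean(0)).astype(int)
  M[n]=cv2.resize(im[u[1]-65:u[1]+65,u[0]-65:u[0]+65],(400,400),interpolation=cv2.INTER_CUBIC)
cv2.imwrite("pics/fit.png",np.hstack(list(M.values())))
E
python3 fit.py
```

```text
scene toaster 0.6 [311.6 207.1] 8251 [248 155] [372 258]
scene rack 0.9 [314.8 177.4] 949 [273 154] [355 211]
scene rack_grip 0.82 [316.1 175.8] 1080 [273 154] [355 210]
[543.1 103.1 240. ]
scene lever_top 0.72 [295.7 198.5] 672 [248 176] [337 220]
[529.3  56.9 150. ]
side toaster 0.93 [261.6 215.5] 4440 [228 163] [293 261]
side rack 0.77 [262.2 186.7] 609 [239 162] [281 217]
side rack_grip 0.84 [255.1 179.6] 290 [237 162] [272 218]
[513.6  97.4 240. ]
side lever_top 0.81 [260.9 207. ] 414 [243 180] [275 244]
[523.3  65.5 150. ]
[521.4 111.3   2.2] 857.0 yaw 0.045
[520.8 110.7   2.1] 852.0 yaw 0.041
[521.4 110.8   2.4] 854.0 yaw 0.047
```

View pics/fit.png

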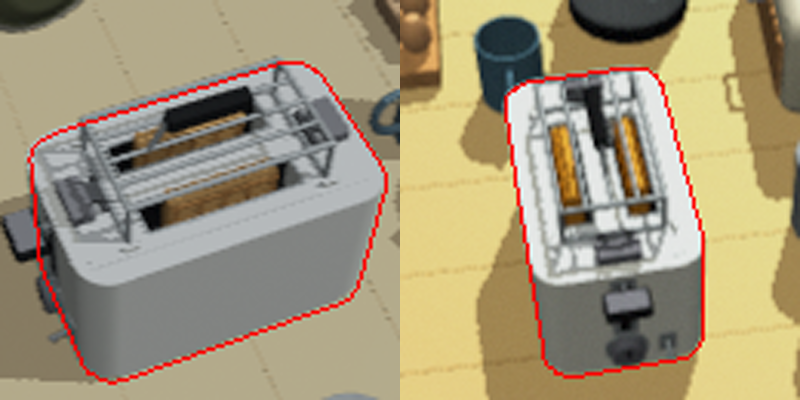

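Fit overlay: outline hugs the toaster in both views, giving centre (521,111) and yaw 0.045. The grip bar at about (523,105) and the paddle at about (529,-52) agree with that. Next I need the tool's heading.

```bash
cat > st.py <<'E'
from h import *
import sys
from scipy.spatial.transform import Rotation as Ro
np.set_printoptions(precision=2,suppress=True)
s=env.get_state();R=Ro.from_quat(s["tool_rot"]).as_matrix()
print("t",round(s["time"],2),"pos",s["tool_pos"],"F",s["contact_force"],"open",round(s["opening"],3),"q",s["q"])
print("xang",np.degrees(np.arctan2(R[1,0],R[0,0])),"yang",np.degrees(np.arctan2(R[1,1],R[0,1])))
if len(sys.argv)>3:
  d=R.T@(np.array(sys.argv[1:4],float)-s["tool_pos"]);print("delta rows(30mm)",d/30)
E
python3 st.py 523 106 430
```

```text
t 2.15 pos [ 171.52 -496.21  404.71] F [-0.01  0.05 -0.23] open 1.004 q [-1.46  0.31  1.5  -0.    1.33 -0.22]
xang 19.069243649340596 yang -70.93075635406139
delta rows(30mm) [ 17.63 -15.14  -0.84]
```

```bash
python3 -m handwheel '[[0,0,-0.2,-1,0.4],[0,0,-0.2,-1,0.4],[0,0,-0.2,-1,0.4],[0,0,-0.2,-1,0.4],[0,0,-0.2,-1,0.4],[0,0,0,-1,0.4],[0,0,0,-1,0.4],[0,0,0,-1,0.4],[0,0,0,-1,0.4],[0,0,0,-0.2,0.4]]' 20; python3 st.py 523 106 435
```

```text
time: 3.15
tool_pos: [171.5, -496.2, 434.7]
tool_rot: [0.69, 0.724, -0.0, -0.0]
contact_force: [-0.8, 0.0, 0.4]
opening: 0.6
t 3.15 pos [ 171.48 -496.21  434.72] F [-0.8   0.02  0.39] open 0.6 q [-1.46  0.29  1.45 -0.    1.4  -1.51]
xang 92.79798803822044 yang 2.7979880530034276
delta rows(30mm) [19.48 12.68 -0.01]
```

```bash
python3 -m handwheel '[[1,0.65,0,0,0.4],[1,0.65,0,0,0.4],[1,0.65,0,0,0.4],[1,0.65,0,0,0.4],[1,0.65,0,0,0.4],[1,0.65,0,0,0.4],[1,0.65,0,0,0.4],[1,0.65,0,0,0.4],[1,0.65,0,0,0.4],[1,0.65,0,0,0.4],[1,0.65,0,0,0.4],[1,0.65,0,0,0.4],[1,0.65,0,0,0.4],[1,0.65,0,0,0.4],[1,0.65,0,0,0.4],[1,0.65,0,0,0.4],[1,0.65,0,0,0.4],[1,0.65,0,0,0.4],[1,0.65,0,0,0.4],[0.48,0.33,0,0,0.4]]' 20; python3 st.py 523 106 386
python3 - <<'E'
from h import *
p=optics.capture("wrist");save(p,"w1.png");print(p["mtx"],p["R"],p["t"])
R=np.array(p["R"]);print(-R.T@p["t"])
E
```

```text
time: 5.15
tool_pos: [525.0, 107.5, 434.4]
tool_rot: [0.691, 0.723, 0.0, -0.0]
contact_force: [-0.3, -0.3, -0.2]
opening: 0.597
t 5.15 pos [525.02 107.46 434.44] F [-0.32 -0.32 -0.17] open 0.597 q [-0.02  0.32  1.41  0.    1.41 -0.06]
xang 92.60421356292042 yang 2.6042162067512233
delta rows(30mm) [-0.05 -0.07  1.61]
[[325.1922621    0.         279.802584  ]
 [  0.         325.1922621  215.33452889]
 [  0.           0.           1.        ]] [[ 9.98957162e-01  4.56565783e-02  2.57008927e-04]
 [ 4.33946275e-02 -9.51186117e-01  3.05551758e-01]
 [ 1.41949111e-02 -3.05221964e-01 -9.52175434e-01]] [-529.51336888   27.75571945  443.48098738]
[521.46154974 185.93676148 413.92698247]
```

View pics/w1.png

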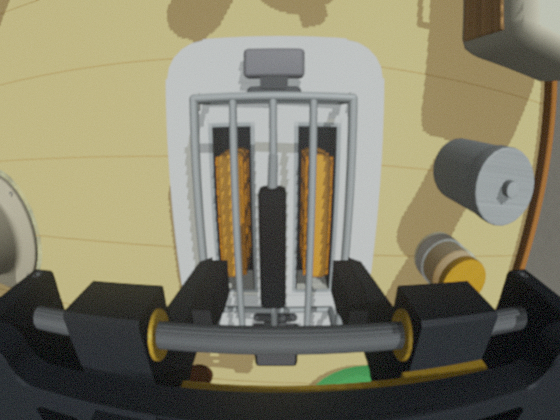

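Wrist view: the bar runs (273,186) to (273,306), with the fingers on either side at about (205,290) and (355,290). The bar sits slightly left of the finger midpoint. I'll convert this with the fisheye model.

```bash
cat >> h.py <<'E'
def fray(p,u,v):
    K=np.array(p["mtx"]);a=np.array([(u-K[0,2])/K[0,0],(v-K[1,2])/K[1,1]]);r=np.hypot(*a)
    d=np.array([*(np.sin(r)*a/r),np.cos(r)]);R=np.array(p["R"]);return -R.T@np.array(p["t"]),R.T@d
def fatz(p,u,v,z):
    c,d=fray(p,u,v);return c+d*(z-c[2])/d[2]
E
python3 - <<'E'
from h import *
np.set_printoptions(precision=1,suppress=True)
p=optics.capture("wrist")
for n,u,v,z in[("bar far",272,186,245),("bar near",272.5,306,243),("barL",259,240,245),("barR",286,240,245),("frameL",191,98,243),("frameR",356,98,243),("frameL48",191,98,213),("frameR48",356,98,213),("wall L",168,80,165),("wall R",384,80,165)]:print(n,fatz(p,u,v,z))
E
python3 st.py 521 106 386
```

```text
bar far [519.5 148.8 245. ]
bar near [522.7  72.6 243. ]
barL [513.5 117.7 245. ]
barR [528.6 118.4 245. ]
frameL [474.7 194.7 243. ]
frameR [561.3 198.4 243. ]
frameL48 [466.4 196.2 213. ]
frameR48 [568.3 200.4 213. ]
wall L [433.8 213.3 165. ]
wall R [601.  220.5 165. ]
t 5.25 pos [524.78 106.76 434.26] F [ 0.05  0.42 -0.32] open 0.599 q [-0.02  0.32  1.42  0.    1.41 -0.06]
xang 92.66905942232404 yang 2.6690661080497335
delta rows(30mm) [-0.02 -0.13  1.61]
```

Bar centre is (521,110.7); its length of 76 and width of 15 match the given sizes, and the frame wires come out 48 mm up. Going down to grasp.

```bash
python3 -m handwheel '[[0.12,-0.13,0.4,0,0.4],[0,0,0.4,0,0.4],[0,0,0.4,0,0.4],[0,0,0.4,0,0.4],[0,0,0,0,0.4]]' 20; python3 st.py 521 110.7 386
python3 -m handwheel '[[0,0,0,0,0.9],[0,0,0,0,0.9],[0,0,0,0,0.9],[0,0,0,0,0.9],[0,0,0,0,0.9],[0,0,0,0,0.9]]' 45; python3 st.py
```

```text
time: 5.75
tool_pos: [520.1, 108.3, 384.9]
tool_rot: [0.691, 0.723, -0.001, -0.001]
contact_force: [-0.5, -0.1, -0.2]
opening: 0.601
t 5.75 pos [520.08 108.28 384.94] F [-0.49 -0.14 -0.18] open 0.601 q [-0.02  0.34  1.51 -0.    1.29 -0.06]
xang 92.61945669208596 yang 2.619483547771838
delta rows(30mm) [ 0.08  0.03 -0.04]
time: 6.35
tool_pos: [520.2, 108.7, 386.9]
tool_rot: [0.69, 0.723, 0.0, 0.0]
contact_force: [-0.6, 0.8, 1.3]
opening: 0.176
t 6.35 pos [520.22 108.71 386.91] F [-0.62  0.77  1.26] open 0.176 q [-0.01  0.34  1.51  0.    1.29 -0.06]
xang 92.66831987404187 yang 2.668319941854989
```

Bar held (opening 15.5 mm). Pulling straight up.

```bash
python3 -m handwheel '[[0,0,-0.1,0,0.9],[0,0,-0.1,0,0.9],[0,0,-0.1,0,0.9],[0,0,-0.1,0,0.9],[0,0,-0.2,0,0.9],[0,0,-0.3,0,0.9],[0,0,-0.4,0,0.9],[0,0,-0.4,0,0.9],[0,0,-0.4,0,0.9],[0,0,-0.4,0,0.9],[0,0,-0.2,0,0.9],[0,0,0,0,0.9]]'; python3 st.py
python3 - <<'E'
from h import *
p=optics.capture("wrist");q=optics.capture("side")
cv2.imwrite("pics/l1.png",np.hstack([cv2.resize(p["pixels"],(400,300)),cv2.resize(q["pixels"][120:270,180:380],(400,300))])[:,:,::-1])
E
```

```text
time: 7.55
tool_pos: [520.2, 108.7, 468.6]
tool_rot: [0.69, 0.723, 0.001, 0.001]
contact_force: [-1.5, -0.1, -3.9]
opening: 0.172
t 7.55 pos [520.21 108.7  468.62] F [-1.47 -0.08 -3.92] open 0.172 q [-0.01  0.29  1.36  0.    1.49 -0.06]
xang 92.66983476706721 yang 2.6698405046443883
```

View pics/l1.png

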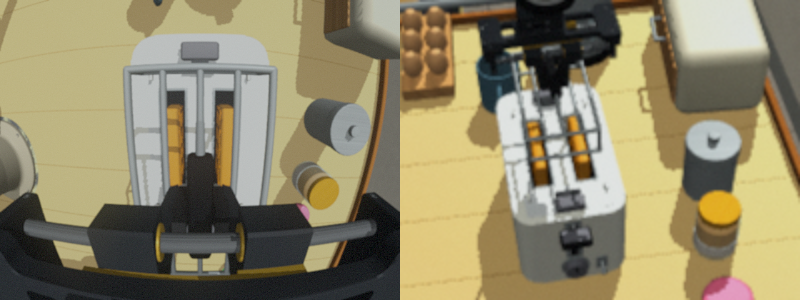

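Wrist view: the rack hangs in the jaws above the bare waffles. Side view: it is off the clips with the lever paddle still up. Carrying it to the free spot at (360,-75).

```bash
python3 st.py 360 -75 468; python3 -m handwheel '[[-0.3,-0.3,0,0,0.9],[-0.6,-0.5,0,0,0.9],[-0.6,-0.5,0,0,0.9],[-0.6,-0.5,0,0,0.9],[-0.6,-0.5,0,0,0.9],[-0.6,-0.5,0,0,0.9],[-0.6,-0.5,0,0,0.9],[-0.6,-0.5,0,0,0.9],[-0.6,-0.5,0,0,0.9],[-0.6,-0.5,0,0,0.9],[-0.5,-0.4,0,0,0.9],[-0.1,-0.2,0,0,0.9],[0,0,0,0,0.9]]'; python3 st.py 360 -75 240
```

```text
t 7.65 pos [520.22 108.67 467.35] F [-0.46  0.05 -3.36] open 0.174 q [-0.01  0.29  1.36 -0.    1.49 -0.06]
xang 92.66741355590862 yang 2.6674150910831527
delta rows(30mm) [-5.87 -5.62 -0.02]
time: 8.95
tool_pos: [366.8, -87.7, 467.6]
tool_rot: [0.691, 0.723, 0.0, -0.0]
contact_force: [0.8, -0.3, -3.9]
opening: 0.171
t 8.95 pos [366.85 -87.74 467.55] F [ 0.84 -0.31 -3.91] open 0.171 q [-0.55 -0.07  1.77  0.    1.44 -0.59]
xang 92.59159017794332 yang 2.5915950183831478
delta rows(30mm) [ 0.43 -0.21  7.59]
```

```bash
python3 -m handwheel '[[0.3,-0.2,0.2,0,0.9],[0,0,0.5,0,0.9],[0,0,0.7,0,0.9],[0,0,0.7,0,0.9],[0,0,0.7,0,0.9],[0,0,0.7,0,0.9],[0,0,0.7,0,0.9],[0,0,0.7,0,0.9],[0,0,0.7,0,0.9],[0,0,0.7,0,0.9],[0,0,0.7,0,0.9],[0,0,0.4,0,0.9],[0,0,0.2,0,0.9],[0,0,0,0,0.9]]'; python3 st.py 360 -75 222
python3 - <<'E'
from h import *
p=optics.capture("side");q=optics.capture("scene")
cv2.imwrite("pics/l2.png",np.hstack([cv2.resize(p["pixels"][170:370,60:310],(400,320)),cv2.resize(q["pixels"][60:260,150:400],(400,320))])[:,:,::-1])
E
```

```text
time: 10.35
tool_pos: [361.0, -78.5, 239.3]
tool_rot: [0.69, 0.724, -0.0, -0.001]
contact_force: [-0.5, 0.2, -3.6]
opening: 0.172
t 10.35 pos [361.02 -78.54 239.34] F [-0.5   0.16 -3.61] open 0.172 q [-0.53  0.22  2.13  0.    0.79 -0.58]
xang 92.70331838343158 yang 2.7033545465600253
delta rows(30mm) [ 0.12 -0.03  0.58]
```

View pics/l2.png

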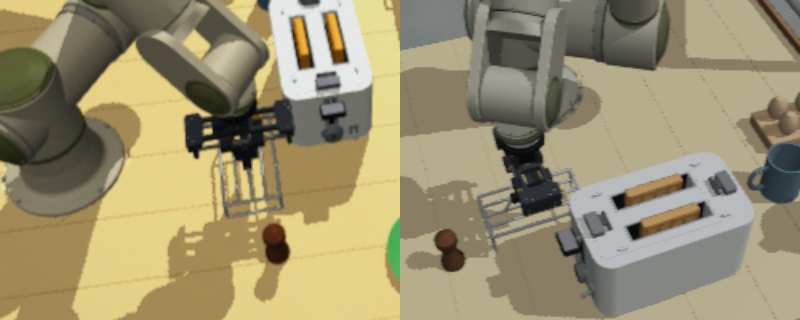

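The rack hangs level near the tray. The gripper body passes close to the toaster's near corner, so I'll shift about 15 mm away and then set down gently.

```bash
python3 -m handwheel '[[-0.3,-0.1,0,0,0.9],[-0.2,-0.1,0,0,0.9],[0,0,0.1,0,0.9],[0,0,0.1,0,0.9],[0,0,0.1,0,0.9],[0,0,0.1,0,0.9],[0,0,0,0,0.9]]'; python3 st.py
```

```text
time: 11.15
tool_pos: [355.4, -94.0, 227.3]
tool_rot: [0.69, 0.723, -0.0, -0.0]
contact_force: [-0.2, -0.1, -3.1]
opening: 0.171
t 11.15 pos [355.42 -94.04 227.3 ] F [-0.2  -0.08 -3.07] open 0.171 q [-0.58  0.25  2.15  0.    0.75 -0.63]
xang 92.68058911600498 yang 2.680616129874948
```

```bash
python3 -m handwheel '[[0,0,0.05,0,0.9],[0,0,0.05,0,0.9],[0,0,0,0,0.9]]'; python3 -m handwheel '[[0,0,0.04,0,0.9],[0,0,0,0,0.9]]';
```

```text
time: 11.45
tool_pos: [355.5, -94.2, 224.6]
tool_rot: [0.69, 0.723, -0.0, -0.0]
contact_force: [-0.4, -0.6, -3.2]
opening: 0.178
time: 11.65
tool_pos: [355.5, -94.2, 223.4]
tool_rot: [0.69, 0.723, 0.0, -0.0]
contact_force: [-0.0, 0.1, -3.8]
opening: 0.171
```

```bash
python3 -m handwheel '[[0,0,0.04,0,0.9],[0,0,0,0,0.9]]'; python3 -m handwheel '[[0,0,0.04,0,0.9],[0,0,0,0,0.9]]';
```

```text
time: 11.85
tool_pos: [355.5, -94.2, 222.2]
tool_rot: [0.69, 0.723, -0.0, -0.0]
contact_force: [0.4, 0.5, -3.5]
opening: 0.171
time: 12.05
tool_pos: [355.6, -94.2, 221.8]
tool_rot: [0.69, 0.723, -0.0, 0.0]
contact_force: [-4.5, 1.8, 11.9]
opening: 0.175
```

Feet are down (force changed sign at 221.8, as expected). Releasing.

```bash
python3 -m handwheel '[[0,0,-0.02,0,0.9],[0,0,0,0,0.75],[0,0,0,0,0.6],[0,0,0,0,0.5],[0,0,0,0,0.5],[0,0,-0.1,0,0.5],[0,0,-0.3,0,0.5],[0,0,-0.6,0,0.5],[0,0,-0.8,0,0.5],[0,0,-0.8,0,0.5],[0,0,-0.8,0,0.5],[0,0,-0.8,0,0.8],[0,0,-0.8,0,1],[0,0,-0.8,0,1],[0,0,-0.2,0,1]]'; python3 st.py 529 -63 330
python3 - <<'E'
from h import *
p=optics.capture("side");q=optics.capture("scene")
cv2.imwrite("pics/l3.png",np.hstack([cv2.resize(p["pixels"][170:370,60:310],(400,320)),cv2.resize(q["pixels"][60:260,150:400],(400,320))])[:,:,::-1])
E
```

```text
time: 13.55
tool_pos: [355.4, -94.1, 404.2]
tool_rot: [0.69, 0.723, 0.0, 0.002]
contact_force: [0.1, 0.5, 0.4]
opening: 0.161
t 13.55 pos [355.41 -94.11 404.2 ] F [0.08 0.45 0.37] open 0.161 q [-0.58 -0.05  1.91  0.    1.27 -0.63]
xang 92.67411798353936 yang 2.674677593258036
delta rows(30mm) [0.77 5.82 2.49]
```

View pics/l3.png

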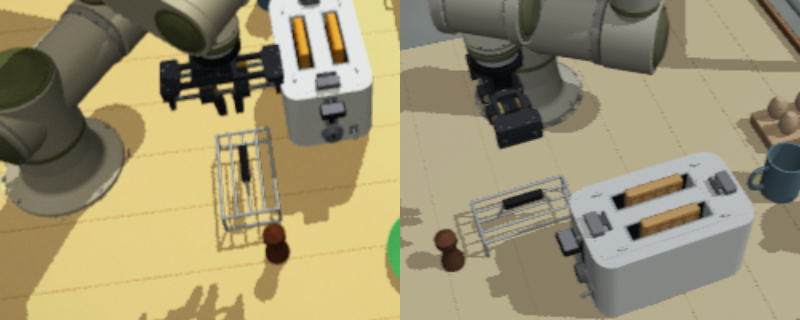

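The rack stands upright on bare tray, clear of toaster and pepper mill. Closing the fingers and moving near the lever for a close look.

```bash
python3 -m handwheel '[[-0.1,0.5,0,0,1],[-0.1,0.6,0,0,1],[-0.1,0.6,0,0,1],[-0.1,0.6,0,0,1],[-0.1,0.6,0,0,1],[-0.1,0.6,0,0,1],[-0.1,0.6,0,0,1],[-0.1,0.6,0,0,1],[-0.1,0.6,0,0,1],[-0.1,0.5,0,0,1],[0,0,0,0,1],[0,0,0,0,1]]'; python3 st.py 529 -63 330
python3 - <<'E'
from h import *
p=optics.capture("wrist");save(p,"w2.png")
E
```

```text
time: 14.85
tool_pos: [530.4, -116.0, 400.5]
tool_rot: [0.69, 0.723, -0.0, -0.001]
contact_force: [0.2, -0.1, -0.0]
opening: 0.006
t 14.85 pos [ 530.35 -115.99  400.51] F [ 0.16 -0.07 -0.05] open 0.006 q [-0.43  0.36  1.45 -0.    1.34 -0.48]
xang 92.67543984668441 yang 2.675566934423422
delta rows(30mm) [1.76 0.04 2.35]
```

View pics/w2.png

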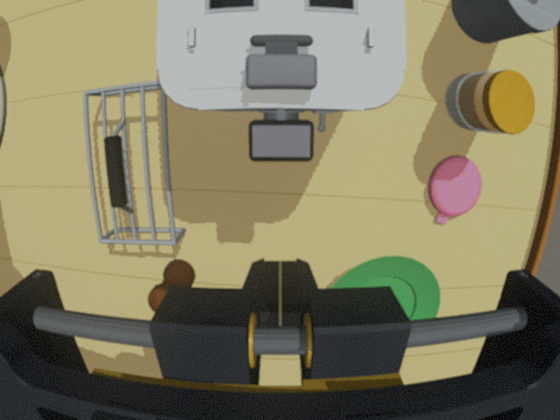

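Paddle top spans (250–313, 121–160), toggle tip is at (322,125), rack standing at left. Converting to world coordinates.

```bash
python3 - <<'E'
from h import *
np.set_printoptions(precision=1,suppress=True)
p=optics.capture("wrist")
for n,u,v,z in[("L",250,140,154),("R",313,140,154),("far",281.5,121,154),("near",281.5,160,154),("edge",281,107,160),("clip",281,87,179)]:print(n,fatz(p,u,v,z))
E
python3 st.py 529 -63 330
```

```text
L [506.4 -56.1 154. ]
R [550.1 -54.  154. ]
far [527.6 -42.  154. ]
near [528.9 -69.3 154. ]
edge [526.8 -32.4 160. ]
clip [526.2 -20.4 179. ]
t 14.95 pos [ 530.12 -115.97  401.29] F [-0.05  0.42 -0.75] open 0.002 q [-0.43  0.35  1.45 -0.    1.34 -0.48]
xang 92.6630884014962 yang 2.663113475598074
delta rows(30mm) [1.76 0.05 2.38]
```

```bash
python3 -m handwheel '[[0.4,0,0.3,0,1],[0.5,0,0.5,0,1],[0.5,-0.03,0.5,0,1],[0.27,0,0.5,0,1],[0,0,0.4,0,1],[0,0,0.1,0,1],[0,0,0,0,1]]'; python3 st.py 528.5 -65 320
```

```text
time: 15.65
tool_pos: [527.4, -66.3, 332.5]
tool_rot: [0.691, 0.723, -0.0, -0.0]
contact_force: [-0.0, -0.2, 0.4]
opening: 0.006
t 15.65 pos [527.38 -66.27 332.49] F [-0.03 -0.21  0.43] open 0.006 q [-0.35  0.39  1.58 -0.    1.17 -0.39]
xang 92.64800857367496 yang 2.6480124428378247
delta rows(30mm) [0.04 0.04 0.42]
```

Aligned. Pressing down first to about TCP 300 to check the contact, then on to the bottom.

```bash
python3 -m handwheel '[[0.04,0.04,0.2,0,1],[0,0,0.2,0,1],[0,0,0.2,0,1],[0,0,0.2,0,1],[0,0,0.2,0,1],[0,0,0,0,1]]';python3 -m handwheel '[[0,0,0.2,0,1],[0,0,0.2,0,1],[0,0,0.2,0,1],[0,0,0.2,0,1],[0,0,0,0,1]]'; python3 st.py 528.5 -65 273
```

```text
time: 16.25
tool_pos: [528.7, -65.0, 302.6]
tool_rot: [0.691, 0.723, 0.0, 0.0]
contact_force: [-0.1, 0.1, 5.6]
opening: 0.006
time: 16.75
tool_pos: [528.8, -65.0, 278.9]
tool_rot: [0.69, 0.723, 0.0, 0.0]
contact_force: [-0.6, -0.0, 7.0]
opening: 0.004
t 16.75 pos [528.78 -64.97 278.87] F [-0.62 -0.01  6.97] open 0.004 q [-0.34  0.46  1.63 -0.    1.04 -0.39]
xang 92.66092546218097 yang 2.6609465143875535
delta rows(30mm) [-0.   -0.01  0.2 ]
```

```bash
python3 -m handwheel '[[0,0,0.1,0,1],[0,0,0,0,1]]';python3 -m handwheel '[[0,0,0.06,0,1],[0,0,0,0,1]]'; python3 -m handwheel '[[0,0,0.04,0,1],[0,0,0,0,1]]'
```

```text
time: 16.95
tool_pos: [528.8, -65.0, 276.2]
tool_rot: [0.69, 0.723, 0.0, 0.001]
contact_force: [-1.1, 0.3, 7.6]
opening: 0.006
time: 17.15
tool_pos: [528.8, -64.9, 274.5]
tool_rot: [0.69, 0.723, 0.0, 0.001]
contact_force: [-0.8, 0.3, 7.9]
opening: 0.006
time: 17.35
tool_pos: [528.8, -65.0, 273.4]
tool_rot: [0.69, 0.723, 0.0, 0.001]
contact_force: [-0.9, 0.0, 7.0]
opening: 0.005
```

```bash
python3 -m handwheel '[[0,0,0.04,0,1],[0,0,0,0,1]]';python3 -m handwheel '[[0,0,0.04,0,1],[0,0,0,0,1],[0,0,0,0,1]]'; python3 - <<'E'
from h import *
p=optics.capture("side");q=optics.capture("scene");w=optics.capture("wrist")
cv2.imwrite("pics/l4.png",np.hstack([cv2.resize(p["pixels"][150:300,180:380],(400,300)),cv2.resize(q["pixels"][80:260,160:400],(400,300))])[:,:,::-1])
s=env.get_state();print(s["time"],s["tool_pos"],s["contact_force"])
E
```

```text
time: 17.55
tool_pos: [528.8, -64.9, 272.4]
tool_rot: [0.69, 0.723, 0.0, 0.001]
contact_force: [-1.4, -0.2, 9.0]
opening: 0.01
time: 17.85
tool_pos: [528.7, -64.9, 272.3]
tool_rot: [0.69, 0.723, 0.0, 0.001]
contact_force: [-5.5, 0.6, 19.7]
opening: 0.008
18.0 [528.74386373 -64.92062013 272.26820602] [-6.28825135  0.29455888 18.60521928]
```

View pics/l4.png

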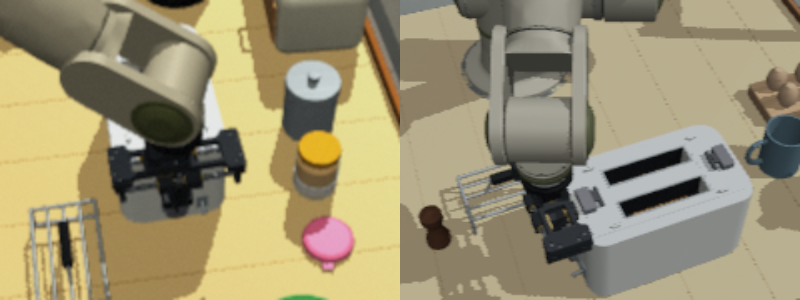

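Waffles have sunk out of sight, the toggle is untouched, and the rack is still standing. The tips are at z≈106, the bottom stop. I'll ease slightly to a softer hold and hand in.

```bash
python3 -m handwheel '[[0,0,-0.02,0,1],[0,0,0,0,1],[0,0,0,0,1]]'; python3 -c "
from rig import env;print(env.finish_job())"
```

```text
time: 18.3
tool_pos: [528.8, -65.0, 272.3]
tool_rot: [0.69, 0.723, 0.0, 0.001]
contact_force: [-4.0, 0.7, 13.3]
opening: 0.003
the job is handed in; nothing more can be done
None
```

I pulled the rack straight up off its clips and set it down on its feet on the bare tray at about (355, -94). It is clear of the toaster and the pepper mill. I then pressed the lever down past all three clicks, and the arm is holding it at the bottom stop. The job was handed in at 18.3 s.

**Last checks:**
- **Lever:** the fingertips were at z ≈ 106 mm, the bottom stop height, pushing with about 13 N. The waffles had sunk into the slots.
- **Rack:** it was standing upright in the last pictures. Setting it down gave a short push of about 12 N.
- **Other items:** the toggle and the other things in view looked unmoved. I judged this by eye and did not measure it.
- **Force at the stop:** the force rose to about 20 N when the lever bottomed out, with a few newtons sideways. I eased off slightly before finishing.

No check failed. The one disagreement was the paddle position, which differed by about 3 mm between the toaster fit and the wrist view. I pressed on its outer half to keep the gripper clear of the toaster's deck.

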